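Give the counting scale its sample of ring slides and hold the sample key

TASK

The shop is counting its ring slides and the parts-counting scale needs its reference sample: tip all six copper slides out of the pouring tray into the scale's pan and stand the empty tray level on the bare counter again. Then press the scale's sample key - the long oblong key at the right-hand end of the key row as you face the scale - all the way down with a finger's pressure, without leaning on it, and keep it down for a good two seconds with hands and tray off the pan: finish while still holding the key fully down. Do not press the round keys, nor the sample key before the slides are in the pan, and leave the practice pad, pick holder, shaker egg and stone pick where they are.

Things in the scene. Friction and masses are not known exactly. Their poses are not given: they have to be found in the camera images.
- scale: parts-counting scale, fixed on the counter: grey base 340 deep (its x), 300 wide (its y). Origin under its centre; z up; its front, the console, faces its own -x (towards the user), its +y is the user's left. Behind the console sits the pan, to x = 167, rim 134 above the counter
- console (a point): centre of the scale's sloping console face, -110, 0, 78 mm in the scale's frame; axes as the scale's. The face is 128 by 300, rises away from the user by 0.20 rad from 65 to 91 mm high; display strip in its upper half, a row of four keys in its lower half
- pan: the scale's pan, fixed to the scale: open stainless box 225 (x) by 295 (y), 36 mm high, 3 mm walls; origin under its centre, 98 mm above the counter; axes as the scale's
- pan_floor (a point): centre of the pan's inner floor, 101 mm above the counter; axes as the scale's; inside 219 (x) by 289 (y), walls 33 mm high above it
- sample_key_top (a point): top centre of the sample key: oblong, grey, 24 (up the slope) by 48 mm (along the scale's y), 9 mm proud of the console, at -146, -85, 80 mm in the scale's frame. Own x points up the slope, y as the scale's, z square out of the console (leaning 0.20 rad from vertical towards the user); pressed along -z
- sample_key (a joint): travel of the sample key in m, 0 up, 0.005 fully down on a hard stop; a spring pushes it back with 2.5 N at the start and 5.5 N at the bottom; it springs up when let go
- round_key1 (a joint): travel of a small round key 18 mm across, the one nearest the sample key, centre -146, 20, 80 mm in the scale's frame: 0 up, 0.005 down; not to be pressed
- round_key2 (a joint): travel of a small round key 18 mm across, the middle one, centre -146, 65, 80 mm in the scale's frame: 0 up, 0.005 down; not to be pressed
- round_key3 (a joint): travel of a small round key 18 mm across, at the left-hand end of the row, centre -146, 110, 80 mm in the scale's frame: 0 up, 0.005 down; not to be pressed
- tray_handle (a point): centre of the pouring tray's handle bar, 75 mm above the tray's underside; axes are the tray's, z up. The bar bridges the tray's middle from side to side along y: flat wood, 12 thick (x), 26 high (z), 150 clear length, open below down to the slides' tops (31 mm up). The loose sheet-metal tray (240 g) is 157 long (x), 160 wide (y), walls 40 high at the back (+x) and both sides
- tray_lip (a point): middle of the tray's pouring lip, 82 mm from the bar towards the tray's -x and 10 mm above its underside; axes the tray's. The 3 mm floor ends at -x in this open nose without a wall, bent up by 0.25 rad over its last 33 mm: slides stay put while the tray is level and run out over the lip when it is tipped nose down by 1 to 1.2 rad
- slide1_center (a point): centre of one of the six alike copper ring slides: a short tube 24 mm across, 28 long (its z), 33 g; they start standing on the tray's floor
- slide2_center (a point): centre of one of the six alike copper ring slides: a short tube 24 mm across, 28 long (its z), 33 g; they start standing on the tray's floor
- slide3_center (a point): centre of one of the six alike copper ring slides: a short tube 24 mm across, 28 long (its z), 33 g; they start standing on the tray's floor
- slide4_center (a point): centre of one of the six alike copper ring slides: a short tube 24 mm across, 28 long (its z), 33 g; they start standing on the tray's floor
- slide5_center (a point): centre of one of the six alike copper ring slides: a short tube 24 mm across, 28 long (its z), 33 g; they start standing on the tray's floor
- slide6_center (a point): centre of one of the six alike copper ring slides: a short tube 24 mm across, 28 long (its z), 33 g; they start standing on the tray's floor
- practice_pad: black rubber practice pad, a disc 150 mm across and 18 high; origin under its centre; leave alone
- pick_holder: pink celluloid pick holder, 46 by 28 by 55 mm high; origin under its centre; leave alone
- shaker_egg: red shaker egg lying on its side, 58 long, 42 mm thick; origin under its centre; leave alone
- stone_pick: turquoise stone pick lying flat, about 34 by 24 by 6 mm; origin under it; leave alone
Mind the look-alikes: they are no part of the job. Of the things like the part that bears tray_handle, leave any that is yellow; of the rest the smaller one is meant.

How it is judged:
By the outcome, as a careful person would: the job done as asked, in the order asked, and still so for the second after the job is handed in, while the arm keeps its last pose, push and grip.
It also fails if it takes over 72 s, if anything falls off the work surface, if the arm or the gripper's body presses on something with over 40 N, if the wrist force passes 120 N, or if a joint passes its speed limit or range.

ROBOT

A 6-joint arm with a two-finger parallel gripper is mounted at the origin on the work surface. World frame = base frame: x ahead of the robot, y to its left, z up, the work surface at z = 0. Lengths are in m, angles in degrees, forces in N, time in s.
With the tool pointing down it reaches from about 0.4 to 0.825 m from the base axis. Payload 7 kg.
Tool frame: the origin (TCP) lies between the finger pads; the fingertips stand 19 mm ahead of it and the grasp point (between the pads) is the TCP; z points along the fingers, y is the line along which they close (so a half turn about z gives the same grasp; the last joint's range is limited). The gripper opens to 88 mm and grips with 3 to 60 N. Pads are 19 mm wide; open, the fingers measure 130 mm over their backs; the gripper's body (78 mm by 193 mm) begins 47 mm behind the grasp point.
Start: joints at [-56.603, 20.546, 0.682, 0, -70.136, -16.507], TCP at [0.196, -0.646, 0.246] pointing down, gripper open.
Joint ranges: [-176.03, 176.03], [-82.01, 121.73], [-58.28, 71.71], [-173.87, 95.51], [-174.79, -0.11], [-173.66, 173.66]. Speed limits (degrees/s): [136.94, 136.94, 172.46, 180, 180, 180].

INTERFACE

Orientations are given as [roll, pitch, yaw] about the fixed x, y, z axes, in that order (R = Rz(yaw) Ry(pitch) Rx(roll)).
In Python, from plant import get_obs, snapshot, close_job, spot_in, spot_point gives the robot as it stands.
- The arm moves only by the tool play_rows, never from a script. Its argument "plan" is a list of rows, each a list of 6 numbers: the shift along the tool's x, y, z in cm, then the turn, a rotation vector about the tool's x, y, z in degrees. A call has 1 to 20 rows; each row shifts and turns the commanded pose from where the row before left it, along the tool's axes as they then stand; what a row does not reach is not made up. A row lasts 1/12 s, in which the tool goes at most 41.7 mm and 7.16 degrees, less where a joint would pass 70% of its speed; a pose out of reach is approached as far as the arm can. A call is refused whole if a number of a shift passes 4.17 or a number of a turn 7.16, either way. A call with a gripper value outside its range is refused whole. "grip" is the finger opening in cm, from 0 to 8.76, set as the call begins (left out, the last holds). The fingers move at their own pace and stop on an object; the grip force is fixed at half the most. Time passes only in rows, so rows that do not move let the fingers close. It gives the time, the measured TCP pose, the force, the opening and the grip force at its end, in the units of the state.
- get_obs(): the state, without advancing time (a new reading comes with each control period).
- snapshot(name): name is "scene" or "side" or "wrist"; returns a dict with "frame" (384x512x3 uint8, red, green, blue), "fx", "fy", "cx", "cy" (pixels), "position" and "attitude" of the camera in the world. Camera axes: x right, y down, z forward; pixel columns grow to the right and rows downward; lengths in m; the calibration is good to about 2 mm. A picture is of the moment at which its call begins. There is no depth.
- close_job(): hands the job in; it is judged then, once.
Trained networks look in the newest picture that a camera, given by its name, has taken for a name from the list of things; names that differ only in an ending like _2 or _b are one class to them, and where a whole thing is asked for, a point or a joint stands for the part that bears it (a point fixed in the world has none). Each returns a list of dicts, best first, with "score" (0 to 1); they miss things now and then, are a little off and sometimes report something else, mostly with a low value. They report only what shows in the picture. A call takes as long as a camera call. They do not tell look-alikes from the thing itself.
- spot_in(camera, thing): "position" ([x, y, z] in m, in world coordinates, good to about 4 mm: the middle of the surface that is visible of it).
- spot_point(camera, thing): "position" ([x, y, z] in m, in world coordinates, good to about 4 mm: a listed point, or the origin of a listed thing).
The state is a dict: "clock": time; "joint_pos": joint angles; "qvel": joint speeds; "tau": joint torques, N m; "tool_pos": TCP position; "orientation": TCP orientation; "force": force on the tool from outside, world axes, zero at the start; "moment": the same for the moment, N m; "opening": finger opening in m; "gripper_force": force on a finger pad.
Only numpy, scipy, OpenCV 4.12 (cv2) and the standard library are available. Lean on these libraries where they do the work, as an engineer would, in place of code of your own. Each camera call takes 0.05 s, during which the arm holds its last target. There are 200 camera calls.

## Working session

There is one attempt and no reset: what is moved stays moved. The work goes in short steps, Python scripts to look and compute and a tool call to move; the robot and the scene stay as the last step left them, time stands still between calls to the robot, and variables do not carry over. Pictures are saved under pics/ and viewed, at most 13 in all, crops included, and the job is handed in when it is done.

Besides the shell and the picture viewer there is one more tool, called after ">>>" as name([rows], argument=value, ...), one row to a line, values as JSON. play_rows: Moves the arm, as the interface text tells. Its arguments: {"type":"object","properties":{"plan":{"type":"array","items":{"type":"array","items":{"type":"number"}}},"grip":{"type":"number"}},"required":["plan"]}

```bash
ls; mkdir -p pics; python3 - <<'E'
from plant import *
import cv2,numpy as np
ims=[]
for c in ["scene","side"]:
    s=snapshot(c); cv2.imwrite(f"pics/{c}0.png",s["frame"][:,:,::-1]); print(c,s["position"],s["attitude"],s["fx"])
    for t in ["scale","console","pan_floor","sample_key_top","tray_handle","tray_lip","slide1_center","practice_pad","pick_holder","shaker_egg","stone_pick"]:
        print(t,[(round(r["score"],2),np.round(r["position"],3).tolist()) for r in spot_point(c,t)[:7]])
E
```

```text
pics
scene [ 1.26005261 -0.69693369  0.86224354] [-128.60874369    0.41116916   45.78632308] 387.62097173586176
scale [(0.66, [0.608, 0.212, 0.001])]
console []
pan_floor [(0.9, [0.662, 0.2, 0.1]), (0.25, [0.555, -0.225, 0.016])]
sample_key_top [(0.53, [0.452, 0.145, 0.081])]
tray_handle [(0.95, [0.67, -0.454, 0.07]), (0.76, [0.595, -0.195, 0.072]), (0.73, [0.298, -0.235, 0.098])]
tray_lip [(0.78, [0.523, -0.17, 0.013]), (0.71, [0.383, -0.17, 0.013]), (0.65, [0.624, -0.519, 0.016])]
slide1_center [(0.42, [0.558, -0.226, 0.018]), (0.31, [0.628, -0.205, 0.018])]
practice_pad [(0.92, [0.388, -0.554, 0.0])]
pick_holder [(0.74, [0.798, -0.006, 0.005])]
shaker_egg [(0.61, [0.437, 0.55, 0.002])]
stone_pick [(0.52, [0.384, -0.001, -0.005])]
side [0.44342079 1.01642067 1.24266263] [-1.37934357e+02 -1.70918626e-01 -1.74348402e+02] 373.1306307922676
scale [(0.67, [0.608, 0.208, -0.001])]
console [(0.94, [0.5, 0.228, 0.074])]
pan_floor [(0.88, [0.658, 0.203, 0.102]), (0.32, [0.433, 0.547, 0.003])]
sample_key_top [(0.38, [0.453, 0.146, 0.08])]
tray_handle [(0.86, [0.594, -0.199, 0.074]), (0.68, [0.3, -0.232, 0.101]), (0.57, [0.672, -0.456, 0.077]), (0.48, [0.8, -0.008, 0.004]), (0.27, [0.584, -0.155, 0.014])]
tray_lip [(0.92, [0.523, -0.17, 0.009]), (0.85, [0.626, -0.517, 0.01])]
slide1_center [(0.4, [0.558, -0.223, 0.012]), (0.16, [0.798, -0.006, 0.003])]
practice_pad [(0.85, [0.389, -0.554, -0.001]), (0.64, [0.662, 0.2, 0.101])]
pick_holder [(0.6, [0.797, -0.005, 0.005])]
shaker_egg [(0.68, [0.435, 0.546, -0.0]), (0.34, [0.555, -0.223, 0.014])]
stone_pick [(0.63, [0.52, -0.172, 0.01]), (0.5, [0.387, -0.002, 0.004]), (0.3, [0.659, 0.204, 0.102])]
```

View pics/scene0.png

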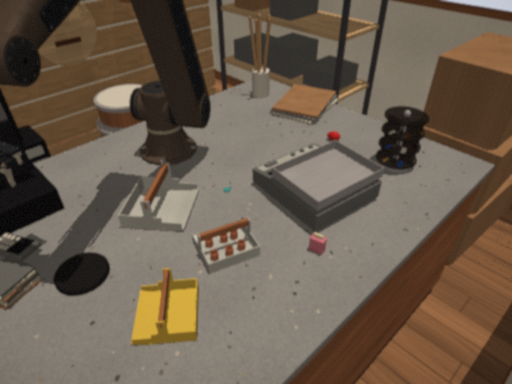

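View pics/side0.png

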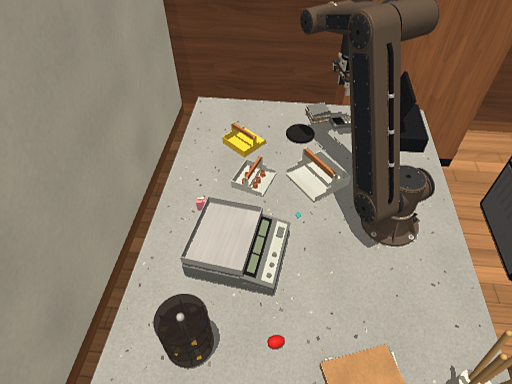

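Candidates for the tray: the yellow one at scene (165,305), to be left alone; a larger grey one, empty, at (155,195); and a smaller grey one holding the six slides at (225,240). I choose the smaller grey one. The scale is at (320,180), with the key row on its console side facing the robot.

```bash
cat > h.py <<'E'
from plant import *
import cv2,numpy as np
from scipy.spatial.transform import Rotation as R
np.set_printoptions(suppress=True,precision=3)
def pose():
    o=get_obs(); return np.array(o["tool_pos"]),R.from_euler("xyz",o["orientation"],degrees=True),o
def togo(p,Rt):
    "shift in tool axes (cm), rotvec in tool axes (deg)"
    p0,R0,o=pose()
    print("shift cm",R0.inv().apply(np.array(p)-p0)*100,"rot",(R0.inv()*Rt).as_rotvec(degrees=True),"| world dp",np.array(p)-p0)
def down(yaw): return R.from_euler("xyz",[180,0,yaw],degrees=True)
E
python3 - <<'E'
from h import *
p,r,o=pose(); print(o); print(r.as_matrix())
for y in (70,-110): togo([0.594,-0.197,0.2],down(y))
im=cv2.imread("pics/scene0.png")[170:350,90:290]; cv2.imwrite("pics/crop0.png",cv2.resize(im,None,fx=3,fy=3,interpolation=2))
E
```

```text
{'clock': 1.2, 'joint_pos': array([-56.602,  20.546,   0.68 ,  -0.001, -70.135, -16.507]), 'qvel': array([-0.06 ,  0.023, -0.08 , -0.01 , -0.035, -0.008]), 'tau': array([ -0.   , -58.239,  29.33 ,   7.002,   0.013,  -0.   ]), 'tool_pos': array([ 0.196, -0.646,  0.246]), 'orientation': array([ 179.999,    0.   , -163.109]), 'force': array([ 0.799, -0.043, -0.239]), 'moment': array([ 0.031, -0.052, -0.036]), 'gripper_force': 0.0, 'opening': 0.087796192622053}
[[-0.957 -0.291  0.   ]
 [-0.291  0.957  0.   ]
 [-0.     0.    -1.   ]]
shift cm [-51.115  31.388   4.556] rot [  0.001  -0.001 126.891] | world dp [ 0.398  0.449 -0.046]
shift cm [-51.115  31.388   4.556] rot [  0.001   0.001 -53.109] | world dp [ 0.398  0.449 -0.046]
```

View pics/crop0.png

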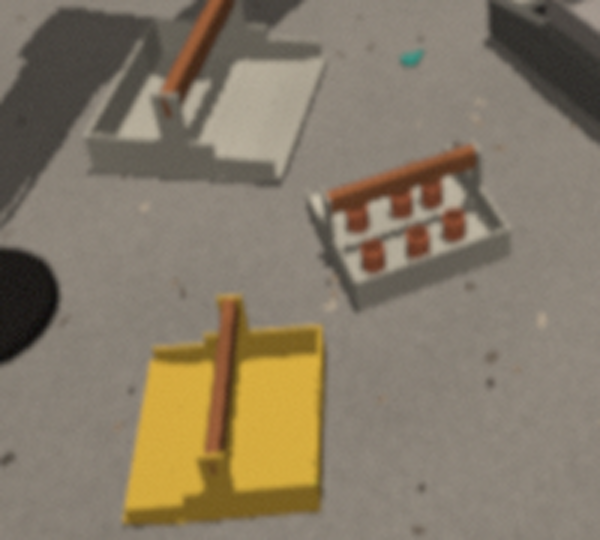

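The crop confirms it: the small grey tray with six standing slides is the target. Its nose faces the robot and its bar runs across the middle.

>>> play_rows([
  [-2.84,1.744,0,0,0,0],
  [-2.84,1.744,0,0,0,0],
  [-2.84,1.744,0,0,0,0],
  [-2.84,1.744,0,0,0,0],
  [-2.84,1.744,0,0,0,0],
  [-2.84,1.744,0,0,0,0],
  [-2.84,1.744,0,0,0,0],
  [-2.84,1.744,0,0,0,0],
  [-2.84,1.744,0,0,0,0],
  [-2.84,1.744,0,0,0,0],
  [-2.84,1.744,0,0,0,0],
  [-2.84,1.744,0,0,0,0],
  [-2.84,1.744,0,0,0,0],
  [-2.84,1.744,0,0,0,0],
  [-2.84,1.744,0,0,0,0],
  [-2.84,1.744,0,0,0,0],
  [-2.84,1.744,0,0,0,0],
  [-2.84,1.744,0,0,0,0],
], grip=8.7)

```text
clock: 2.7
tool_pos: [0.5949, -0.1955, 0.2458]
orientation: [-180.0, 0.0, -163.1]
force: [1.4, -0.5, 1.0]
opening: 0.087
gripper_force: 0.0
```

>>> play_rows([
  [0,0,0,0,0,-5.31],
  [0,0,0,0,0,-5.31],
  [0,0,0,0,0,-5.31],
  [0,0,0,0,0,-5.31],
  [0,0,0,0,0,-5.31],
  [0,0,0,0,0,-5.31],
  [0,0,0,0,0,-5.31],
  [0,0,0,0,0,-5.31],
  [0,0,0,0,0,-5.31],
  [0,0,0,0,0,-5.31],
  [0,0,0,0,0,0],
  [0,0,0,0,0,0],
])

```text
clock: 3.7
tool_pos: [0.594, -0.1969, 0.2456]
orientation: [180.0, -0.0, -110.2]
force: [-0.4, -0.4, -0.8]
opening: 0.087
gripper_force: 0.0
```

```bash
python3 - <<'E'
from h import *
p,r,o=pose(); print(p,o["orientation"],o["joint_pos"])
L={}
for c in ["wrist","scene","side"]:
    s=snapshot(c)
    if c=="wrist": cv2.imwrite("pics/w1.png",s["frame"][:,:,::-1])
    for t in ["tray_handle","tray_lip"]:
        print(c,t,[(round(q["score"],2),np.round(q["position"],3).tolist()) for q in spot_point(c,t)[:4]])
for y in (-110,): togo([0.594,-0.197,0.075],down(y))
E
```

```text
[ 0.594 -0.197  0.246] [ 179.999   -0.002 -110.169] [ -0.495  15.961  -5.896   0.002 -68.145 -19.675]
wrist tray_handle [(0.72, [0.594, -0.192, 0.08])]
wrist tray_lip [(0.97, [0.381, -0.165, 0.018]), (0.77, [0.517, -0.169, 0.009])]
scene tray_handle [(0.96, [0.301, -0.234, 0.096]), (0.94, [0.597, -0.192, 0.073]), (0.58, [0.675, -0.455, 0.073])]
scene tray_lip [(0.98, [0.381, -0.169, 0.014]), (0.95, [0.629, -0.52, 0.015]), (0.7, [0.521, -0.169, 0.008])]
side tray_handle [(0.93, [0.675, -0.457, 0.072]), (0.91, [0.298, -0.23, 0.102]), (0.74, [0.593, -0.197, 0.074]), (0.47, [0.386, -0.559, -0.001])]
side tray_lip [(0.97, [0.624, -0.518, 0.011]), (0.6, [0.518, -0.169, 0.012]), (0.58, [0.387, -0.163, 0.016])]
shift cm [ 0.004 -0.001 17.055] rot [ 0.002 -0.001 -0.034] | world dp [-0.    -0.    -0.171]
```

View pics/w1.png

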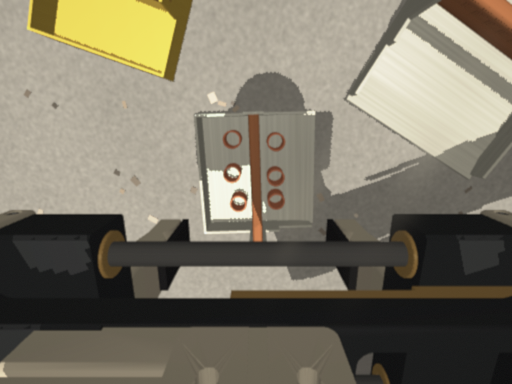

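The wrist view shows the small tray between the fingers. Its bar runs from about (252,115) to (259,240), so it is turned slightly from the fingers' normal. I'll measure that yaw.

```bash
python3 - <<'E'
from h import *
s=snapshot("wrist"); M=R.from_euler("xyz",s["attitude"],degrees=True)
def bp(u,v,z):
    d=M.apply([(u-s["cx"])/s["fx"],(v-s["cy"])/s["fy"],1]); C=s["position"]; return C+d*(z-C[2])/d[2]
f=s["frame"].astype(int); m=(f[:,:,0]>f[:,:,2]+45)&(f[:,:,0]>70)
pts=[]
for v in range(120,238,3):
    u=np.where(m[v,242:268])[0]+242
    if len(u)>=4: pts.append(bp(u.mean(),v,0.088)); 
pts=np.array(pts); print(len(pts),pts[0],pts[-1],pts.mean(0))
vx,vy,x0,y0=cv2.fitLine(pts[:,:2].astype(np.float32),cv2.DIST_HUBER,0,.01,.01).ravel()
print("bar dir deg",np.degrees(np.arctan2(vy,vx)))
n=np.array([-vy,vx]); print("offset of bar from tcp along normal mm",1000*n@(np.array([x0,y0])-get_obs()["tool_pos"][:2]),n)
E
```

```text
40 [ 0.574 -0.263  0.088] [ 0.616 -0.134  0.088] [ 0.595 -0.201  0.088]
bar dir deg 71.44771
offset of bar from tcp along normal mm -1.7051046485189651 [-0.948  0.318]
```

>>> play_rows([
  [0,0.1,1.5,0,0,-1.7],
  [0,0,1.5,0,0,0],
  [0,0,1.5,0,0,0],
  [0,0,1.5,0,0,0],
  [0,0,1.5,0,0,0],
  [0,0,1.5,0,0,0],
  [0,0,1.5,0,0,0],
  [0,0,1.5,0,0,0],
  [0,0,1.5,0,0,0],
  [0,0,1.3,0,0,0],
  [0,0,1.2,0,0,0],
  [0,0,1.0,0,0,0],
  [0,0,0.3,0,0,0],
  [0,0,0,0,0,0],
  [0,0,0,0,0,0],
])

```text
clock: 5.45
tool_pos: [0.5934, -0.1967, 0.0729]
orientation: [-180.0, -0.0, -108.3]
force: [-0.4, -0.5, 0.8]
opening: 0.0869
gripper_force: 0.0
```

>>> play_rows([
  [0,0,0,0,0,0],
  [0,0,0,0,0,0],
  [0,0,0,0,0,0],
  [0,0,0,0,0,0],
  [0,0,0,0,0,0],
  [0,0,0,0,0,0],
  [0,0,0,0,0,0],
  [0,0,0,0,0,0],
  [0,0,0,0,0,0],
  [0,0,0,0,0,0],
  [0,0,0,0,0,0],
  [0,0,0,0,0,0],
], grip=0)

```text
clock: 6.45
tool_pos: [0.5937, -0.1967, 0.0727]
orientation: [-179.9, 0.0, -108.3]
force: [2.9, -0.4, -1.0]
opening: 0.0123
gripper_force: 1.3
```

>>> play_rows([
  [0,0,0,0,0,0],
  [0,0,0,0,0,0],
  [0,0,0,0,0,0],
  [0,0,-0.2,0,0,0],
  [0,0,-0.4,0,0,0],
  [0,0,-0.7,0,0,0],
  [0,0,-1.1,0,0,0],
  [0,0,-1.5,0,0,0],
  [0,0,-1.8,0,0,0],
  [0,0,-1.9,0,0,0],
  [0,0,-1.9,0,0,0],
  [0,0,-1.9,0,0,0],
  [0,0,-1.8,0,0,0],
  [0,0,-1.6,0,0,0],
  [0,0,-1.3,0,0,0],
  [0,0,-0.9,0,0,0],
  [0,0,-0.6,0,0,0],
  [0,0,-0.3,0,0,0],
  [0,0,-0.1,0,0,0],
  [0,0,0,0,0,0],
])

```text
clock: 8.12
tool_pos: [0.5928, -0.1965, 0.2521]
orientation: [180.0, 0.0, -108.3]
force: [-0.1, -0.5, -4.6]
opening: 0.012
gripper_force: 30.0
```

```bash
python3 - <<'E'
from h import *
p,r,o=pose(); print(p,o["orientation"],o["force"],o["opening"],o["gripper_force"],o["joint_pos"])
P=[];O=[];K=[];C=[]
for c in ["scene","side"]:
    snapshot(c)
    for t in ["scale","pan_floor","sample_key_top","console","tray_handle","tray_lip"]:
        q=spot_point(c,t)
        print(c,t,[(round(a["score"],2),np.round(a["position"],3).tolist()) for a in q[:3]])
# target: bar 10 mm behind pan centre (scale x), scale yaw -8.5
E
```

```text
[ 0.593 -0.197  0.252] [ 179.953    0.    -108.315] [-0.131 -0.479 -4.636] 0.011965731298130828 29.99939739704132 [ -0.466  15.639  -5.465  -0.016 -68.941 -17.843]
scene scale [(0.92, [0.606, 0.212, -0.001])]
scene pan_floor [(0.58, [0.665, 0.202, 0.1])]
scene sample_key_top [(0.45, [0.453, 0.147, 0.08]), (0.39, [0.66, 0.203, 0.1])]
scene console [(0.77, [0.496, 0.227, 0.078])]
scene tray_handle [(0.94, [0.59, -0.193, 0.249]), (0.94, [0.674, -0.455, 0.072]), (0.71, [0.301, -0.234, 0.101])]
scene tray_lip [(0.87, [0.516, -0.168, 0.192]), (0.72, [0.626, -0.52, 0.016]), (0.68, [0.384, -0.168, 0.015])]
side scale [(0.6, [0.608, 0.209, -0.0])]
side pan_floor [(0.73, [0.658, 0.202, 0.099])]
side sample_key_top [(0.55, [0.452, 0.149, 0.079])]
side console [(0.68, [0.498, 0.228, 0.077])]
side tray_handle [(0.81, [0.673, -0.458, 0.076]), (0.7, [0.301, -0.23, 0.104]), (0.68, [0.593, -0.195, 0.251])]
side tray_lip [(0.69, [0.386, -0.165, 0.013])]
```

>>> play_rows([
  [-0.3,0.04,0,0,0,0],
  [-0.8,0.1,0,0,0,0],
  [-1.4,0.18,0,0,0,0],
  [-2.0,0.25,0,0,0,0],
  [-2.5,0.31,0,0,0,0],
  [-2.8,0.35,0,0,0,0],
  [-2.9,0.37,0,0,0,0],
  [-2.9,0.37,0,0,0,0],
  [-2.9,0.37,0,0,0,0],
  [-2.9,0.37,0,0,0,0],
  [-2.9,0.37,0,0,0,0],
  [-2.9,0.37,0,0,0,0],
  [-2.8,0.35,0,0,0,0],
  [-2.5,0.31,0,0,0,0],
  [-2.3,0.29,0,0,0,0],
  [-2.0,0.25,0,0,0,0],
  [-1.5,0.19,0,0,0,0],
  [-1.0,0.13,0,0,0,0],
  [-0.5,0.06,0,0,0,0],
  [-0.2,0.02,0,0,0,0],
])

```text
clock: 10.48
tool_pos: [0.6708, 0.1995, 0.2523]
orientation: [180.0, -0.0, -108.3]
force: [0.7, -0.7, -4.5]
opening: 0.012
gripper_force: 30.0
```

>>> play_rows([
  [0,0,0,0,0,-1],
  [0,0,0,0,0,-2],
  [0,0,0,0,0,-2],
  [0,0,0,0,0,-2],
  [0,0,0,0,0,-2],
  [0,0,0,0,0,-1],
  [0,0,0,0,0,0],
  [0,0,0,0,0,0],
])

```text
clock: 11.15
tool_pos: [0.6708, 0.1982, 0.2528]
orientation: [-180.0, 0.0, -98.4]
force: [-0.2, -0.1, -4.0]
opening: 0.012
gripper_force: 30.0
```

```bash
python3 - <<'E'
from h import *
p,r,o=pose(); print(p,o["orientation"],o["joint_pos"])
s=R.from_euler("z",-8.6,degrees=True)
# tipped pose: nose down 66 deg about tray +y (negative turn)
ty=R.from_euler("z",-8.5,degrees=True).apply([0,1,0])
togo([0.671,0.2005,0.25],R.from_rotvec(-66*ty,degrees=True)*r)
for c in ["side","scene"]:
    snapshot(c)
    for t in ["tray_handle","tray_lip","slide1_center"]:
        print(c,t,[(round(a["score"],2),np.round(s.inv().apply(np.array(a["position"])-[.661,.202,.1]),3).tolist()) for a in spot_point(c,t)[:4]])
E
```

```text
[0.671 0.198 0.253] [-179.994    0.004  -98.39 ] [ 32.378  22.624   4.749   0.001 -72.117 -40.768]
shift cm [-0.226  0.016  0.276] rot [66.     0.127 -0.005] | world dp [ 0.     0.002 -0.003]
side tray_handle [(0.84, [0.01, -0.003, 0.154]), (0.76, [0.114, -0.65, -0.027]), (0.73, [-0.293, -0.478, 0.002])]
side tray_lip [(0.96, [-0.213, -0.406, -0.089]), (0.86, [-0.07, -0.0, 0.09]), (0.68, [0.074, -0.715, -0.091]), (0.2, [-0.055, -0.0, -0.101])]
side slide1_center [(0.55, [-0.018, -0.038, 0.097]), (0.48, [-0.016, 0.033, 0.098]), (0.3, [-0.002, -0.001, -0.002])]
scene tray_handle [(0.88, [-0.292, -0.483, 0.002]), (0.74, [0.012, 0.005, 0.149]), (0.71, [0.111, -0.646, -0.026])]
scene tray_lip [(0.87, [0.074, -0.72, -0.086]), (0.78, [-0.221, -0.407, -0.087]), (0.65, [-0.073, 0.003, 0.088])]
scene slide1_center [(0.43, [-0.018, -0.04, 0.092])]
```

>>> play_rows([
  [0,0,0,2,0,0],
  [0,0,0,3,0,0],
  [0,0,0,4,0,0],
  [0,0,0,4,0,0],
  [0,0,0,4,0,0],
  [0,0,0,4,0,0],
  [0,0,0,3,0,0],
  [0,0,0,2,0,0],
  [0,0,0,2,0,0],
  [0,0,0,2,0,0],
  [0,0,0,2,0,0],
  [0,0,0,2,0,0],
  [0,0,0,2,0,0],
  [0,0,0,2,0,0],
  [0,0,0,2,0,0],
  [0,0,0,2,0,0],
  [0,0,0,2,0,0],
  [0,0,0,2,0,0],
  [0,0,0,2,0,0],
  [0,0,0,2,0,0],
])

```text
clock: 13.22
tool_pos: [0.6673, 0.2131, 0.2854]
orientation: [-133.0, -1.5, -99.8]
force: [0.4, -0.0, -2.4]
opening: 0.0115
gripper_force: 30.0
```

>>> play_rows([
  [0,0,0,2,0,0],
  [0,0,0,2,0,0],
  [0,0,0,2,0,0],
  [0,0,0,2,0,0],
  [0,0,0,2,0,0],
  [0,0,0,2,0,0],
  [0,0,0,2,0,0],
  [0,0,0,2,0,0],
  [0,0,0,0,0,0],
  [0,0,0,0,0,0],
  [0,0,0,0,0,0],
  [0,0,0,0,0,0],
])

```text
clock: 14.22
tool_pos: [0.6511, 0.2441, 0.3384]
orientation: [-122.6, -4.2, -103.5]
force: [-0.0, 0.1, -2.8]
opening: 0.0116
gripper_force: 30.0
```

```bash
python3 - <<'E'
from h import *
p,r,o=pose(); print(p,o["orientation"],o["joint_pos"],o["force"])
s=snapshot("scene")["frame"][90:250,230:410,::-1]; t=snapshot("side")["frame"][170:310,150:310,::-1]
f=lambda i:cv2.resize(i,(396,360),interpolation=2)
cv2.imwrite("pics/pour.png",np.hstack([f(s),f(t)]))
E
```

```text
[0.651 0.244 0.338] [-122.609   -4.218 -103.461] [  40.193    5.917  -48.485   95.464  -44.845 -131.594] [-0.012  0.051 -2.826]
```

View pics/pour.png

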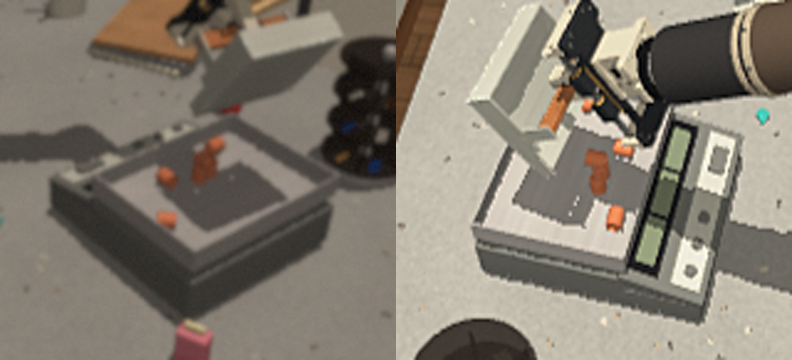

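The slides have run out into the pan. In the left half I see them around (165,178), (165,220), (205,165) and (215,145). The arm ran into joint 4's limit while tipping. I need a count and a look into the tray.

```bash
python3 - <<'E'
from h import *
s=snapshot("wrist")["frame"][:,:,::-1]; t=snapshot("side")["frame"][185:285,175:285,::-1]
cv2.imwrite("pics/cnt.png",np.hstack([cv2.resize(s,(400,400)),cv2.resize(t,(400,400),interpolation=2)]))
E
```

```text
(no output)
```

View pics/cnt.png

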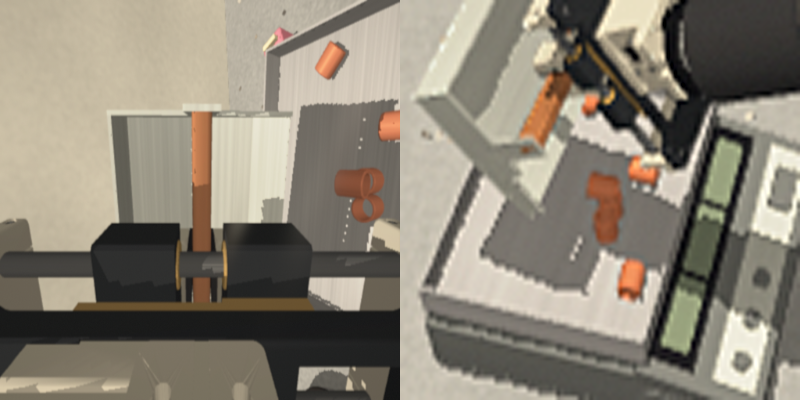

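```bash
python3 - <<'E'
from h import *
togo([0.651,0.22,0.33],down(-98.4))
E
```

```text
shift cm [2.258 0.558 0.999] rot [-57.154  -6.422  -2.532] | world dp [-0.    -0.024 -0.008]
```

>>> play_rows([
  [0,0,-0.3,-1.6,-0.2,-0.1],
  [0,0,-0.3,-3.1,-0.35,-0.14],
  [0,0,-0.2,-3.1,-0.35,-0.14],
  [0,0,0,-3.1,-0.35,-0.14],
  [0,0,0,-3.1,-0.35,-0.14],
  [0,0,0,-3.1,-0.35,-0.14],
  [0,0,0,-3.1,-0.35,-0.14],
  [0,0,0,-3.1,-0.35,-0.14],
  [0,0,0,-3.1,-0.35,-0.14],
  [0,0,0,-3.1,-0.35,-0.14],
  [0,0,0,-3.1,-0.35,-0.14],
  [0,0,0,-3.1,-0.35,-0.14],
  [0,0,0,-3.1,-0.35,-0.14],
  [0,0,0,-3.1,-0.35,-0.14],
  [0,0,0,-3.1,-0.35,-0.14],
  [0,0,0,-3.1,-0.35,-0.14],
  [0,0,0,-3.1,-0.35,-0.14],
  [0,0,0,-3.1,-0.35,-0.14],
  [0,0,0,-3.1,-0.35,-0.14],
  [0,0,0,0,0,0],
])

```text
clock: 16.08
tool_pos: [0.6458, 0.2454, 0.3418]
orientation: [179.5, -0.0, -98.4]
force: [2.1, 0.1, -3.3]
opening: 0.0119
gripper_force: 30.0
```

>>> play_rows([
  [0,0,0,0,0,0],
  [0,0,0,0,0,0],
  [0,0,0,0,0,0],
])

```text
clock: 16.33
tool_pos: [0.6443, 0.246, 0.343]
orientation: [179.8, -0.0, -98.3]
force: [-0.0, -0.8, -3.2]
opening: 0.0117
gripper_force: 30.0
```

```bash
python3 - <<'E'
from h import *
p,r,o=pose(); print(p,o["orientation"],o["joint_pos"],o["force"],o["qvel"])
togo([0.587,-0.197,0.25],down(-108.3))
S=[snapshot(c)["frame"][:,:,::-1] for c in ("side","scene")]
cv2.imwrite("pics/lev.png",np.hstack([cv2.resize(S[0][170:300,150:310],(400,400),interpolation=2),cv2.resize(S[1][60:260,230:410],(400,400),interpolation=2)]))
E
```

```text
[0.644 0.246 0.343] [179.802  -0.006 -98.267] [ 36.973  19.844  12.131  -0.138 -82.431 -45.221] [-0.031 -0.836 -3.168] [ 0.273 -0.28   0.074 -0.138 -0.29   0.109]
shift cm [44.662 -0.736  9.299] rot [ 0.197 -0.023 10.033] | world dp [-0.057 -0.443 -0.093]
```

View pics/lev.png

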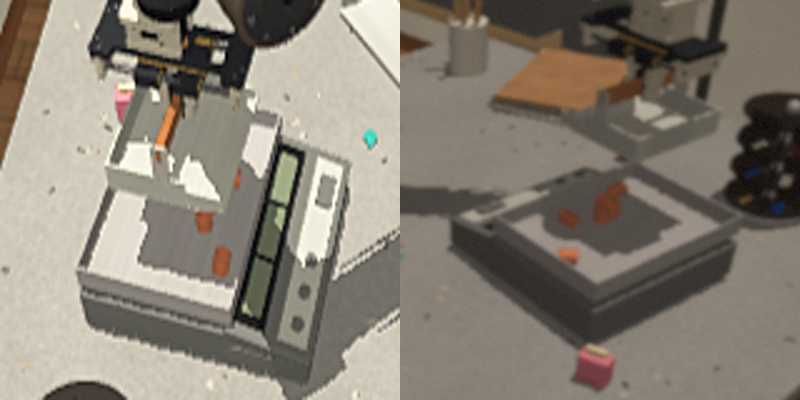

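The tray is level and empty, and copper shows only in the pan. Now I take it back over its old spot.

>>> play_rows([
  [0.5,0,0,0,0,0],
  [1.1,0,0,0,0,0],
  [1.8,0,0,0,0,0],
  [2.4,-0.05,0,0,0,0],
  [2.9,-0.05,0,0,0,0],
  [2.9,-0.05,0,0,0,0],
  [2.9,-0.05,0,0,0,0],
  [2.9,-0.05,0,0,0,0],
  [2.9,-0.05,0,0,0,0],
  [2.9,-0.05,0.3,0,0,0],
  [2.9,-0.05,0.6,0,0,0],
  [2.9,-0.05,0.9,0,0,0],
  [2.9,-0.05,1.2,0,0,0],
  [2.9,-0.05,1.2,0,0,0],
  [2.9,-0.05,1.2,0,0,0],
  [2.6,-0.05,1.2,0,0,0],
  [2.0,-0.05,1.2,0,0,0],
  [1.4,0,0.9,0,0,0],
  [0.7,0,0.6,0,0,0],
  [0.2,0,0,0,0,0],
])

```text
clock: 18.1
tool_pos: [0.5856, -0.1976, 0.2485]
orientation: [179.6, 0.0, -98.4]
force: [1.2, 0.5, -3.9]
opening: 0.0116
gripper_force: 30.0
```

>>> play_rows([
  [0,0,0,0,0,0],
  [0,0,0,0,0,0],
  [0,0,0,0,0,0],
])

```text
clock: 18.35
tool_pos: [0.5876, -0.1954, 0.2506]
orientation: [179.8, 0.0, -98.2]
force: [0.1, -1.1, -3.0]
opening: 0.0117
gripper_force: 30.0
```

```bash
python3 - <<'E'
from h import *
p,r,o=pose(); print(p,o["orientation"],o["joint_pos"],o["force"])
togo([p[0],p[1],0.0725],down(-98.4))
S=[snapshot(c)["frame"][:,:,::-1] for c in ("side","scene")]
cv2.imwrite("pics/pan.png",np.hstack([cv2.resize(S[0][190:285,175:290],(400,400),interpolation=2),cv2.resize(S[1][130:230,245:385],(400,400),interpolation=2)]))
E
```

```text
[ 0.588 -0.195  0.251] [179.84    0.024 -98.215] [ -0.377  15.261  -6.164  -0.049 -68.73   -7.82 ] [ 0.061 -1.126 -2.953]
shift cm [ 0.008 -0.05  17.814] rot [0.16  0.024 0.185] | world dp [ 0.     0.    -0.178]
```

View pics/pan.png

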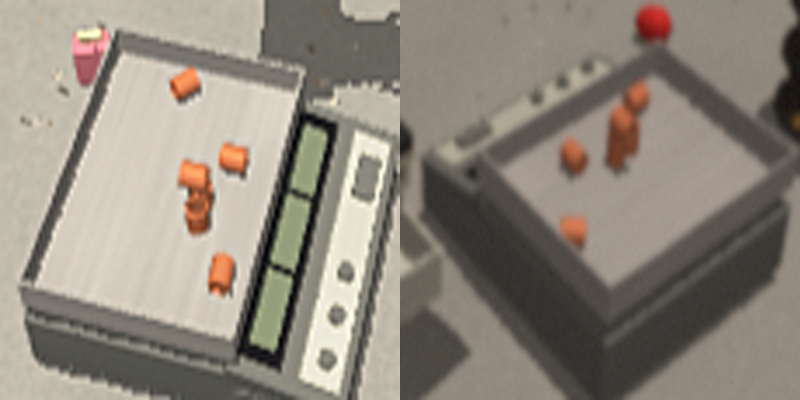

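In the pan I see singles at (185,83), (233,158) and (221,270), plus a cluster at (197,175-215) that looks like three. I'll confirm that up close later. Now lowering the tray.

>>> play_rows([
  [0,0,0.5,0,0,0],
  [0,0,1.2,0,0,0],
  [0,0,1.8,0,0,0],
  [0,0,1.8,0,0,0],
  [0,0,1.8,0,0,0],
  [0,0,1.8,0,0,0],
  [0,0,1.8,0,0,0],
  [0,0,1.7,0,0,0],
  [0,0,1.5,0,0,0],
  [0,0,1.2,0,0,0],
  [0,0,0.8,0,0,0],
  [0,0,0.6,0,0,0],
  [0,0,0.4,0,0,0],
  [0,0,0.2,0,0,0],
  [0,0,0.2,0,0,0],
  [0,0,0,0,0,0],
  [0,0,0,0,0,0],
])

```text
clock: 19.87
tool_pos: [0.5866, -0.1961, 0.0772]
orientation: [179.8, 0.0, -98.3]
force: [-0.6, -0.9, -2.6]
opening: 0.0117
gripper_force: 30.0
```

>>> play_rows([
  [0,0,0.1,0,0,0],
  [0,0,0.1,0,0,0],
  [0,0,0.1,0,0,0],
  [0,0,0,0,0,0],
  [0,0,0,0,0,0],
])

```text
clock: 20.28
tool_pos: [0.5862, -0.1961, 0.0737]
orientation: [179.8, 0.0, -98.3]
force: [0.1, -0.6, -2.4]
opening: 0.0116
gripper_force: 30.0
```

>>> play_rows([
  [0,0,0.05,0,0,0],
  [0,0,0.05,0,0,0],
  [0,0,0.05,0,0,0],
  [0,0,0,0,0,0],
  [0,0,0,0,0,0],
])

```text
clock: 20.7
tool_pos: [0.5863, -0.1959, 0.0728]
orientation: [179.8, 0.0, -98.3]
force: [-3.2, 2.9, 3.8]
opening: 0.0118
gripper_force: 30.0
```

Contact, so the tray is down. Release, then rise.

>>> play_rows([
  [0,0,0,0,0,0],
  [0,0,0,0,0,0],
  [0,0,0,0,0,0],
  [0,0,0,0,0,0],
  [0,0,0,0,0,0],
  [0,0,0,0,0,0],
  [0,0,0,0,0,0],
  [0,0,0,0,0,0],
  [0,0,0,0,0,0],
  [0,0,0,0,0,0],
], grip=7)

```text
clock: 21.53
tool_pos: [0.5863, -0.1961, 0.0722]
orientation: [179.8, 0.0, -98.3]
force: [0.6, -0.1, -0.1]
opening: 0.0684
gripper_force: 0.0
```

>>> play_rows([
  [0,0,-0.5,0,0,0],
  [0,0,-1,0,0,0],
  [0,0,-1.5,0,0,0],
  [0,0,-2,0,0,0],
  [0,0,-2.5,0,0,0],
  [0,0,-2.5,0,0,0],
  [0,0,-2.5,0,0,0],
  [0,0,-2.5,0,0,0],
  [0,0,-2.5,0,0,0],
  [0,0,-1,0,0,0],
  [0,0,-0.5,0,0,0],
  [0,0,0,0,0,0],
])

```text
clock: 22.53
tool_pos: [0.5873, -0.1962, 0.2637]
orientation: [179.9, 0.0, -98.3]
force: [0.1, -0.6, -0.2]
opening: 0.0705
gripper_force: 0.0
```

```bash
python3 - <<'E'
from h import *
p,r,o=pose(); print(p,o["orientation"],o["joint_pos"],o["opening"])
for c in ["scene","side","wrist"]:
    s=snapshot(c)
    if c=="wrist": cv2.imwrite("pics/w2.png",s["frame"][:,:,::-1])
    for t in ["tray_handle","tray_lip","sample_key_top","console","scale"]:
        print(c,t,[(round(a["score"],2),np.round(a["position"],3).tolist()) for a in spot_point(c,t)[:4]])
sc=R.from_euler("z",-8.6,degrees=True)
# key tool frame: z = -key z, tool y along scale y (either sign)
kx=np.array([np.cos(.2),0,np.sin(.2)]); kz=np.array([-np.sin(.2),0,np.cos(.2)]); ky=np.array([0,1,0])
for sg in (1,-1):
    y=sg*ky; z=-kz; M=np.column_stack([np.cross(y,z),y,z]); Rt=sc*R.from_matrix(M)
    print(sg,Rt.as_euler("xyz",degrees=True)); k=np.array([0.4525,0.147,0.08])
    togo(k-(0.019+0.06)*Rt.as_matrix()[:,2],Rt)
    print("yaw-only turn",(r.inv()*down(-8.6 if sg<0 else 171.4)).as_rotvec(degrees=True))
E
```

```text
[ 0.587 -0.196  0.264] [179.885   0.034 -98.283] [ -0.463  14.794  -5.076  -0.052 -70.239  -7.802] 0.07049140751343723
scene tray_handle [(0.87, [0.675, -0.452, 0.073]), (0.81, [0.3, -0.234, 0.101]), (0.62, [0.583, -0.195, 0.074])]
scene tray_lip [(0.9, [0.625, -0.522, 0.015]), (0.74, [0.379, -0.167, 0.012]), (0.67, [0.508, -0.182, 0.013])]
scene sample_key_top [(0.63, [0.452, 0.146, 0.08])]
scene console [(0.93, [0.499, 0.223, 0.079])]
scene scale [(0.69, [0.604, 0.209, -0.0])]
side tray_handle [(0.93, [0.299, -0.228, 0.103]), (0.67, [0.673, -0.46, 0.077]), (0.58, [0.586, -0.196, 0.072])]
side tray_lip [(0.89, [0.627, -0.515, 0.008]), (0.59, [0.506, -0.183, 0.011]), (0.56, [0.388, -0.165, 0.012]), (0.43, [0.498, 0.229, 0.079])]
side sample_key_top [(0.55, [0.452, 0.146, 0.08])]
side console [(0.7, [0.497, 0.227, 0.074])]
side scale [(0.93, [0.607, 0.209, 0.002])]
wrist tray_handle [(0.62, [0.584, -0.192, 0.081])]
wrist tray_lip [(0.77, [0.385, -0.165, 0.014]), (0.72, [0.501, -0.182, 0.011])]
wrist sample_key_top []
wrist console []
wrist scale []
1 [180.     11.459 171.4  ]
shift cm [-32.032  19.783  10.578] rot [ 9.233 -9.156 89.971] | world dp [-0.15   0.346 -0.105]
yaw-only turn [ 0.117 -0.064 90.317]
-1 [180.    -11.459  -8.6  ]
shift cm [-32.032  19.783  10.578] rot [  9.142   9.219 -89.347] | world dp [-0.15   0.346 -0.105]
yaw-only turn [  0.064   0.116 -89.683]
```

View pics/w2.png

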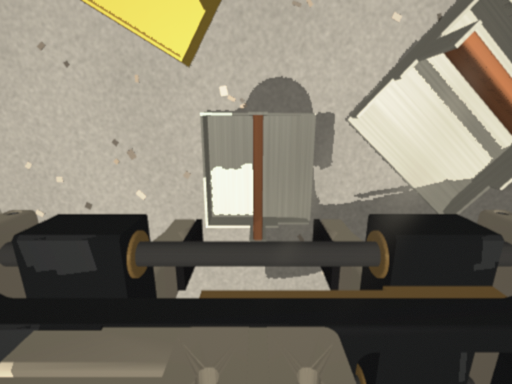

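The tray stands level, empty and at the old spot (bar at column 258), and nothing else has been disturbed. Next comes the key approach with closed fingers.

>>> play_rows([
  [-0.6,0.4,0,0,0,0],
  [-1.3,0.8,0,0,0,0],
  [-2.0,1.24,0,0,0,0],
  [-2.0,1.24,0,0,0,0],
  [-2.0,1.24,0,0,0,0],
  [-2.0,1.24,0,0,0,0],
  [-2.0,1.24,0,0,0,0],
  [-2.0,1.24,0,0,0,0],
  [-2.0,1.24,0,0,0,0],
  [-2.0,1.24,0,0,0,0],
  [-2.0,1.24,0,0,0,0],
  [-2.0,1.24,0,0,0,0],
  [-2.0,1.24,0,0,0,0],
  [-2.0,1.24,0,0,0,0],
  [-2.0,1.24,0,0,0,0],
  [-2.0,1.24,0,0,0,0],
  [-1.4,0.8,0,0,0,0],
  [-0.7,0.4,0,0,0,0],
  [0,0,0,0,0,0],
], grip=0)

```text
clock: 25.02
tool_pos: [0.4366, 0.1502, 0.2634]
orientation: [179.8, 0.1, -98.1]
force: [0.0, -0.2, 0.2]
opening: 0.0003
gripper_force: 0.0
```

>>> play_rows([
  [0,0,0,0,0,-3],
  [0,0,0,0,0,-5],
  [0,0,0,0,0,-5],
  [0,0,0,0,0,-5],
  [0,0,0,0,0,-5],
  [0,0,0,0,0,-5],
  [0,0,0,0,0,-5],
  [0,0,0,0,0,-5],
  [0,0,0,0,0,-5],
  [0,0,0,0,0,-5],
  [0,0,0,0,0,-5],
  [0,0,0,0,0,-5],
  [0,0,0,0,0,-5],
  [0,0,0,0,0,-5],
  [0,0,0,0,0,-5],
  [0,0,0,0,0,-5],
  [0,0,0,0,0,-5],
  [0,0,0,0,0,-5],
  [0,0,0,0,0,-1.5],
  [0,0,0,0,0,0],
])

```text
clock: 26.68
tool_pos: [0.4375, 0.1482, 0.2631]
orientation: [-180.0, 0.2, -8.7]
force: [-0.4, -0.2, -0.3]
opening: 0.0004
gripper_force: 0.0
```

```bash
cat >> h.py <<'E'
sc=R.from_euler("z",-8.6,degrees=True)
kx=np.array([np.cos(.2),0,np.sin(.2)]); kz=np.array([-np.sin(.2),0,np.cos(.2)])
z=-kz; y=np.array([0,-1,0]); Rk=sc*R.from_matrix(np.column_stack([np.cross(y,z),y,z]))
def tokey(k,gap): togo(np.array(k)-(0.019+gap)*Rk.as_matrix()[:,2],Rk)
E
python3 - <<'E'
from h import *
p,r,o=pose(); print(p,o["orientation"],o["joint_pos"],o["opening"])
tokey([0.4525,0.1465,0.08],0.06)
s=snapshot("wrist"); cv2.imwrite("pics/w3.png",s["frame"][:,:,::-1])
for t in ["sample_key_top","console"]: print(t,[(round(a["score"],2),np.round(a["position"],3).tolist()) for a in spot_point("wrist",t)[:4]])
E
```

```text
[0.438 0.148 0.263] [-179.994    0.248   -8.748] [ 43.072  -0.594 -23.11   -0.215 -67.632  38.262] 0.0003967516673594966
shift cm [-0.019 -0.056 10.571] rot [ 0.008 11.707 -0.148] | world dp [-0.001  0.001 -0.106]
sample_key_top [(0.68, [0.452, 0.146, 0.083])]
console [(0.62, [0.502, 0.227, 0.075])]
```

View pics/w3.png

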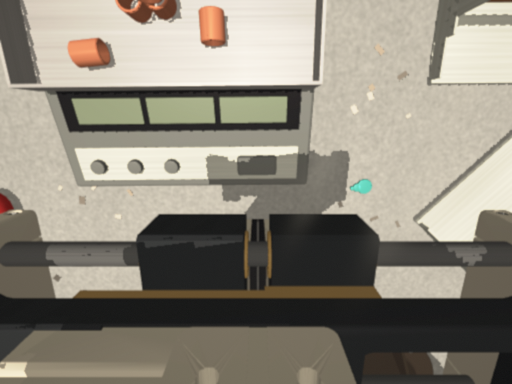

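The wrist view shows the oblong key at (257,165), in line with the fingers, and the round keys at (98/135/172,167). Descend and tilt square to the key.

>>> play_rows([
  [0,0,0.5,0,0,0],
  [0,0,1.0,0,0,0],
  [0,0,1.5,0,0,0],
  [0,0,1.5,0,0,0],
  [0,0,1.5,0,0,0],
  [0,0,1.5,0,0,0],
  [0,0,1.5,0,0,0],
  [0,0,1.0,0,0,0],
  [0,0,0.5,0,0,0],
  [0,0,0,0,2,0],
  [0,0,0,0,3,0],
  [0,0,0,0,3,0],
  [0,0,0,0,2.5,0],
  [0,0,0,0,1.2,0],
  [0,0,0,0,0,0],
  [0,0,0,0,0,0],
])

```text
clock: 28.17
tool_pos: [0.4368, 0.149, 0.1582]
orientation: [-180.0, -11.4, -8.7]
force: [0.4, -0.0, -0.5]
opening: 0.0005
gripper_force: 0.0
```

```bash
python3 - <<'E'
from h import *
K=[]
for c in ("wrist","side","scene"):
    snapshot(c)
    q=spot_point(c,"sample_key_top")[:2]; print(c,[(round(a["score"],2),np.round(a["position"],3).tolist()) for a in q])
print(pose()[2]["orientation"],pose()[2]["force"])
tokey([0.452,0.146,0.081],0.06);tokey([0.452,0.146,0.081],0.0)
E
```

```text
wrist [(0.79, [0.45, 0.147, 0.083])]
side [(0.47, [0.453, 0.147, 0.08])]
scene [(0.48, [0.449, 0.147, 0.082])]
[-179.98   -11.44    -8.824] [-0.221 -0.103 -0.011]
shift cm [-0.086  0.089 -0.041] rot [ 0.024  0.019 -0.22 ] | world dp [-0.001 -0.001  0.   ]
shift cm [-0.084  0.086  5.959] rot [ 0.024  0.019 -0.22 ] | world dp [ 0.011 -0.003 -0.059]
```

>>> play_rows([
  [-0.1,0.07,0.4,0,0,0],
  [0,0,0.8,0,0,0],
  [0,0,1.0,0,0,0],
  [0,0,1.0,0,0,0],
  [0,0,0.8,0,0,0],
  [0,0,0.6,0,0,0],
  [0,0,0.3,0,0,0],
  [0,0,0.2,0,0,0],
  [0,0,0.1,0,0,0],
  [0,0,0,0,0,0],
  [0,0,0,0,0,0],
  [0,0,0,0,0,0],
])

```text
clock: 29.47
tool_pos: [0.4464, 0.1471, 0.1074]
orientation: [-179.9, -11.5, -8.8]
force: [-0.2, -0.3, -0.9]
opening: 0.0002
gripper_force: 0.0
```

```bash
python3 - <<'E'
from h import *
print(pose()[2]["force"]); tokey([0.452,0.147,0.081],0.0)
for c in ("side","scene"):
    s=snapshot(c)["frame"]; 
    cv2.imwrite(f"pics/k_{c}.png",cv2.resize((s[190:300,220:330] if c=="side" else s[120:230,220:330])[:,:,::-1],(400,400),interpolation=2))
cv2.imwrite("pics/k.png",np.hstack([cv2.imread("pics/k_side.png"),cv2.imread("pics/k_scene.png")]))
E
```

```text
[-0.238 -0.309 -0.876]
shift cm [ 0.016 -0.076  0.794] rot [-0.015 -0.021 -0.182] | world dp [ 0.002  0.    -0.008]
```

View pics/k.png

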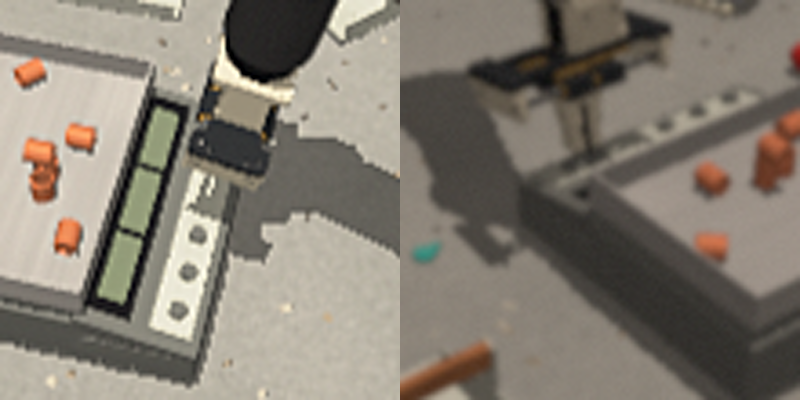

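The fingertips stand just over the oblong key, well clear of the round keys at side crop (197,235). Creep down.

>>> play_rows([
  [0,0,0.2,0,0,0],
  [0,0,0.2,0,0,0],
  [0,0,0.1,0,0,0],
  [0,0,0.1,0,0,0],
  [0,0,0,0,0,0],
  [0,0,0,0,0,0],
])

```text
clock: 30.07
tool_pos: [0.4474, 0.1466, 0.101]
orientation: [180.0, -11.4, -8.8]
force: [0.8, 0.4, -0.7]
opening: 0.0005
gripper_force: 0.0
```

>>> play_rows([
  [0,0,0.1,0,0,0],
  [0,0,0.1,0,0,0],
  [0,0,0,0,0,0],
  [0,0,0,0,0,0],
])

```text
clock: 30.4
tool_pos: [0.4479, 0.1466, 0.0992]
orientation: [-180.0, -11.5, -8.8]
force: [-0.4, -1.0, -1.2]
opening: 0.0007
gripper_force: 0.0
```

>>> play_rows([
  [0,0,0.1,0,0,0],
  [0,0,0.1,0,0,0],
  [0,0,0,0,0,0],
  [0,0,0,0,0,0],
])

```text
clock: 30.73
tool_pos: [0.4483, 0.1466, 0.0973]
orientation: [-180.0, -11.5, -8.8]
force: [-1.8, -0.7, 3.3]
opening: 0.0006
gripper_force: 1.7
```

>>> play_rows([
  [0,0,0.1,0,0,0],
  [0,0,0.1,0,0,0],
  [0,0,0,0,0,0],
  [0,0,0,0,0,0],
])

```text
clock: 31.07
tool_pos: [0.4487, 0.1465, 0.0953]
orientation: [-180.0, -11.5, -8.8]
force: [-2.2, 0.7, 4.6]
opening: 0.0002
gripper_force: 2.3
```

>>> play_rows([
  [0,0,0.1,0,0,0],
  [0,0,0,0,0,0],
  [0,0,0,0,0,0],
])

```text
clock: 31.32
tool_pos: [0.4489, 0.1465, 0.0943]
orientation: [-180.0, -11.5, -8.8]
force: [-1.5, -0.6, 5.1]
opening: 0.0002
gripper_force: 2.6
```

>>> play_rows([
  [0,0,0.05,0,0,0],
  [0,0,0,0,0,0],
  [0,0,0,0,0,0],
])

```text
clock: 31.57
tool_pos: [0.449, 0.1465, 0.0941]
orientation: [-180.0, -11.5, -8.8]
force: [-6.0, -0.2, 10.7]
opening: 0.0006
gripper_force: 5.7
```

>>> play_rows([
  [0,0,-0.01,0,0,0],
  [0,0,0,0,0,0],
  [0,0,0,0,0,0],
  [0,0,0,0,0,0],
  [0,0,0,0,0,0],
  [0,0,0,0,0,0],
])

```text
clock: 32.07
tool_pos: [0.449, 0.1465, 0.0942]
orientation: [-180.0, -11.5, -8.8]
force: [-5.0, 0.3, 8.7]
opening: 0.0003
gripper_force: 4.8
```

>>> play_rows([
  [0,0,0,0,0,0],
  [0,0,0,0,0,0],
  [0,0,0,0,0,0],
  [0,0,0,0,0,0],
  [0,0,0,0,0,0],
  [0,0,0,0,0,0],
  [0,0,0,0,0,0],
  [0,0,0,0,0,0],
  [0,0,0,0,0,0],
  [0,0,0,0,0,0],
  [0,0,0,0,0,0],
  [0,0,0,0,0,0],
  [0,0,0,0,0,0],
  [0,0,0,0,0,0],
  [0,0,0,0,0,0],
  [0,0,0,0,0,0],
  [0,0,0,0,0,0],
  [0,0,0,0,0,0],
])

```text
clock: 33.57
tool_pos: [0.449, 0.1465, 0.0941]
orientation: [-180.0, -11.5, -8.8]
force: [-4.2, -0.7, 9.5]
opening: 0.0002
gripper_force: 4.8
```

>>> play_rows([
  [0,0,0,0,0,0],
  [0,0,0,0,0,0],
  [0,0,0,0,0,0],
  [0,0,0,0,0,0],
  [0,0,0,0,0,0],
  [0,0,0,0,0,0],
  [0,0,0,0,0,0],
  [0,0,0,0,0,0],
  [0,0,0,0,0,0],
  [0,0,0,0,0,0],
  [0,0,0,0,0,0],
  [0,0,0,0,0,0],
  [0,0,0,0,0,0],
  [0,0,0,0,0,0],
  [0,0,0,0,0,0],
  [0,0,0,0,0,0],
  [0,0,0,0,0,0],
  [0,0,0,0,0,0],
])

```text
clock: 35.07
tool_pos: [0.449, 0.1465, 0.0942]
orientation: [-180.0, -11.5, -8.8]
force: [-4.4, 0.2, 8.5]
opening: 0.0002
gripper_force: 4.8
```

```bash
python3 - <<'E'
from h import *
o=get_obs(); print(o["clock"],o["tool_pos"],o["force"])
if np.linalg.norm(o["force"])>7.5: print(close_job())
E
```

```text
35.0667 [0.449 0.147 0.094] [-4.37   0.244  8.524]
the job is handed in; nothing more can be done
None
```

I handed the job in at 35 s: the tray is empty and level on the counter and the sample key was held on its stop at about 10 N for 3 s; I count six slides in the pan, though the clustered three were never clearly separated in a picture.

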